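# Load the passed watches into the inspection tray

### The arm

A 7-joint arm with a two-finger parallel gripper is mounted at the origin on the work surface. World frame = base frame: x ahead of the robot, y to its left, z up, the work surface at z = 0. Lengths are in m, angles in rad, forces in N, time in s.
With the tool pointing down it reaches from about 0.425 to 0.825 m from the base axis. Payload 3.6 kg.
Tool frame: the origin (TCP) lies where the fingers leave the gripper's body, on its centre line; the fingertips stand 73 mm ahead of it and the grasp point (between the pads) lies 54 mm ahead of it; x points along the fingers, y is the direction in which the jaws open and shut, and the axes are right-handed (so a half turn about x gives the same grasp; the last joint's range is limited). The gripper opens to 85 mm and grips with 20 to 120 N. Pads are 22 mm wide; open, the fingers measure 114 mm over their backs; the gripper's body (76 mm by 85 mm) begins 54 mm behind the grasp point. The pads swing forward as they close: fully open they stand 13 mm farther back than shut.
Start: joints at [-1.188, 0.615, -0.013, 1.423, 0.008, 1.103, -0.04], TCP at [0.259, 0.596, 0.304] pointing down, gripper open.
Joint ranges: [-3.12, 3.12], [-0.3, 2.06], [-1.34, 1.32], [0.26, 2.42], [-1.36, 4.5], [0.01, 1.98], [-2.84, 2.84]. Speed limits (rad/s): [2.79, 2.79, 3.14, 3.14, 3.14, 3.14, 3.14].

### API

Orientations are given as a unit quaternion [x, y, z, w].
In Python, from station import arm, snapshot, camera_info, ticket gives the robot as it stands. Calls block until the motion is done:
- arm.movep(position, orientation): joint-space move of the TCP to a pose.
- arm.line_to(position, velocity=0.15, ori=None): straight line of the TCP; ori=None keeps the orientation; velocity is the mean speed in m/s.
- arm.move_j(angles): joint-space move.
- arm.move_gripper(opening, effort=None): opening from 0.0 (shut) to 1.0 (fully open); effort is the grip in N (None keeps the last); returns when the fingers have stopped.
- arm.pause(seconds).
- arm.ik(position, orientation): joint angles nearest the present ones, or None.
- snapshot(name): name is "scene" or "side" or "wrist"; returns the picture (420x560x3 uint8, blue, green, red); there is no depth.
- camera_info(name): a dict with "fx", "fy", "cx", "cy" (pixels), "dist_coeffs" ([k1, k2, p1, p2, k3] as OpenCV has them; the pictures are not rectified), "R" (3x3) and "t" (3): a world point X has camera coordinates R X + t; the wrist camera has in their place "T_tool_cam" (4x4, takes a point from camera to tool coordinates, whose origin is the TCP and whose axes are the tool frame's). Camera axes: x right, y down, z forward; pixel columns grow to the right and rows downward; lengths in m; the calibration is good to about 2 mm. A picture is of the moment at which its call begins: read the wrist's pose just before it. camera_info takes no time and is no camera call.
A pose or a line that the arm cannot do raises arm.MotionError and nothing moves.
- ticket.finish_job(): hands the job in, once; it reports no verdict.
Readings, each from a call of its own:
- arm.read_time(): time.
- arm.read_joint_positions(): joint angles.
- arm.read_dq(): joint speeds.
- arm.read_effort(): joint torques, N m.
- arm.read_tool_pos(): TCP position.
- arm.read_eef_rot(): TCP orientation.
- arm.read_ft_force(): force on the tool from outside, world axes, zero at the start.
- arm.read_wrist_torque(): the same for the moment, N m.
- arm.read_opening(): opening from 0.0 (shut) to 1.0 (fully open).
Only numpy, scipy, OpenCV 4.12 (cv2) and the standard library are available. Lean on these libraries where they do the work, as an engineer would, in place of code of your own. Each camera call takes 0.05 s, during which the arm holds its last target.

### The job

Four of the wristwatch heads scattered on the bench have passed inspection: put each of them into the black tray, flat, face up and centred on the round felt pad of the same colour as its dial (blue, green, red, white). Set them down gently, never dropping them, and let go of them. The two watches with yellow tape across the dial are rejects: leave them where they lie.

Things in the scene. Friction and masses are not known exactly. Their poses are not given: they have to be found in the camera images.
- watch_blue: steel watch head, no strap, face up: case 42 (x) x 40 (y: flat sides to grip) x 12 mm high, 14 mm with the bezel; lugs make it 52 mm along x. Round blue dial 36 mm across. Origin: centre of underside; z up, x to 12 o'clock. 70 to 120 g. Good: no tape on its dial. Starts on the table at any yaw, 25 mm or more clear of its neighbours (watches, a loupe and a pot under 30 mm tall).
- watch_green: steel watch head, no strap, face up: case 42 (x) x 40 (y: flat sides to grip) x 12 mm high, 14 mm with the bezel; lugs make it 52 mm along x. Round green dial 36 mm across. Origin: centre of underside; z up, x to 12 o'clock. 70 to 120 g. Good: no tape on its dial. Starts on the table at any yaw, 25 mm or more clear of its neighbours (watches, a loupe and a pot under 30 mm tall).
- watch_red: steel watch head, no strap, face up: case 42 (x) x 40 (y: flat sides to grip) x 12 mm high, 14 mm with the bezel; lugs make it 52 mm along x. Round red dial 36 mm across. Origin: centre of underside; z up, x to 12 o'clock. 70 to 120 g. Good: no tape on its dial. Starts on the table at any yaw, 25 mm or more clear of its neighbours (watches, a loupe and a pot under 30 mm tall).
- watch_white: steel watch head, no strap, face up: case 42 (x) x 40 (y: flat sides to grip) x 12 mm high, 14 mm with the bezel; lugs make it 52 mm along x. Round white dial 36 mm across. Origin: centre of underside; z up, x to 12 o'clock. 70 to 120 g. Good: no tape on its dial. Starts on the table at any yaw, 25 mm or more clear of its neighbours (watches, a loupe and a pot under 30 mm tall).
- pad_blue: blue round felt pad, 64 mm across, 2 mm thick, fixed in the middle of a pocket of the black four-pocket tray (pockets vary). Origin: centre of its underside, 3 mm above the table; its top is at 5 mm. Tray fixed; pocket 78 (pad x) by 92 mm (pad y) inside, walls 3 mm thick, tops 8 mm above the table; fingers have most room along pad y.
- pad_green: green round felt pad, 64 mm across, 2 mm thick, fixed in the middle of a pocket of the black four-pocket tray (pockets vary). Origin: centre of its underside, 3 mm above the table; its top is at 5 mm. Tray fixed; pocket 78 (pad x) by 92 mm (pad y) inside, walls 3 mm thick, tops 8 mm above the table; fingers have most room along pad y.
- pad_red: red round felt pad, 64 mm across, 2 mm thick, fixed in the middle of a pocket of the black four-pocket tray (pockets vary). Origin: centre of its underside, 3 mm above the table; its top is at 5 mm. Tray fixed; pocket 78 (pad x) by 92 mm (pad y) inside, walls 3 mm thick, tops 8 mm above the table; fingers have most room along pad y.
- pad_white: white round felt pad, 64 mm across, 2 mm thick, fixed in the middle of a pocket of the black four-pocket tray (pockets vary). Origin: centre of its underside, 3 mm above the table; its top is at 5 mm. Tray fixed; pocket 78 (pad x) by 92 mm (pad y) inside, walls 3 mm thick, tops 8 mm above the table; fingers have most room along pad y.
- reject_blue: A reject: the same watch head with a blue dial, but with a bright yellow strip of tape, 36 by 11 mm, across the dial. Stays where it lies on the table, between the good ones. Same size and origin as watch_blue.
- reject_green: A reject: the same watch head with a green dial, but with a bright yellow strip of tape, 36 by 11 mm, across the dial. Stays where it lies on the table, between the good ones. Same size and origin as watch_green.

How it is judged:
By the outcome, as a careful person would: the job done as asked, in the order asked, and still so for the second after the job is handed in, with the robot touching nothing.
It also fails if it takes over 99 s, if anything falls off the work surface, if the arm or the gripper's body presses on something with over 40 N, if the wrist force passes 120 N, or if a joint passes its speed limit or range.

## Working session

There is one attempt and no reset: what is moved stays moved. The work goes in short steps, each a Python script; the robot and the scene stay as the last script left them, time stands still between calls to the robot, and variables do not carry over. Pictures are saved under pics/ and viewed, and the job is handed in when it is done.

```bash
mkdir -p pics; ls
python3 - <<'E'
from station import arm, snapshot, camera_info
import cv2
print(arm.read_time(),arm.read_tool_pos(),arm.read_eef_rot(),arm.read_opening())
for n in("scene","side","wrist"):
    cv2.imwrite(f"pics/{n}0.png",snapshot(n)); print(n,camera_info(n))
E
```

```text
pics
0.0 [0.25871791 0.59563621 0.30271382] [ 0.14292799  0.69249667 -0.14477473  0.69214177] 0.9983192827974314
scene {'fx': 403.0609023643241, 'fy': 403.0609023643241, 'cx': 275.4203843948556, 'cy': 215.34391184380902, 'dist_coeffs': array([-0.07960024,  0.        ,  0.        ,  0.        ,  0.        ]), 'R': array([[ 0.00919881,  0.9998826 ,  0.01225468],
       [ 0.61956205,  0.00392039, -0.78493789],
       [-0.78489378,  0.01481303, -0.61945325]]), 't': array([ 0.04784008, -0.31179353,  1.39254309])}
side {'fx': 546.3138862386942, 'fy': 546.3138862386942, 'cx': 272.15060750346174, 'cy': 204.98697938987416, 'dist_coeffs': array([-0.12385735,  0.        ,  0.        ,  0.        ,  0.        ]), 'R': array([[ 0.97913588, -0.20222908,  0.01990788],
       [-0.1311546 , -0.7037494 , -0.69823724],
       [ 0.15521404,  0.68105813, -0.71558957]]), 't': array([-0.55053978,  0.06590098,  0.9992515 ])}
wrist {'fx': 310.2273264589778, 'fy': 310.2273264589778, 'cx': 281.71649560894286, 'cy': 211.52538250805404, 'dist_coeffs': array([0.00663602, 0.        , 0.        , 0.        , 0.        ]), 'T_tool_cam': array([[ 7.28081358e-06, -3.24566586e-01,  9.45862850e-01,
        -7.00440415e-02],
       [ 9.99999993e-01,  1.10163904e-04,  3.01044793e-05,
         9.22510187e-04],
       [-1.13970852e-04,  9.45862844e-01,  3.24566585e-01,
        -8.47424762e-02],
       [ 0.00000000e+00,  0.00000000e+00,  0.00000000e+00,
         1.00000000e+00]])}
```

View pics/scene0.png

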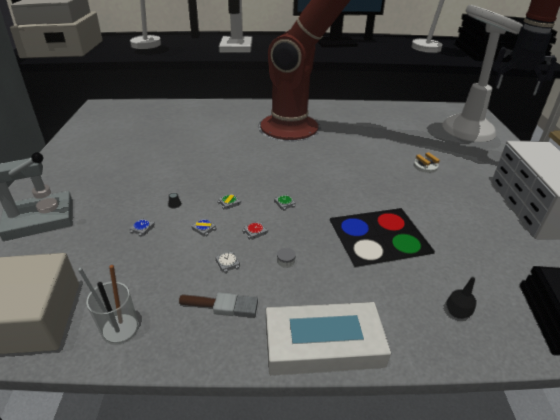

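View pics/side0.png

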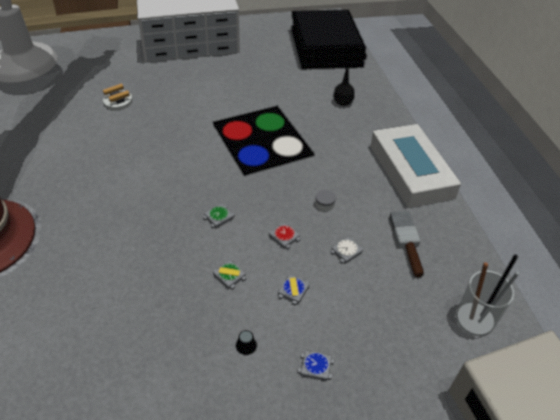

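View pics/wrist0.png

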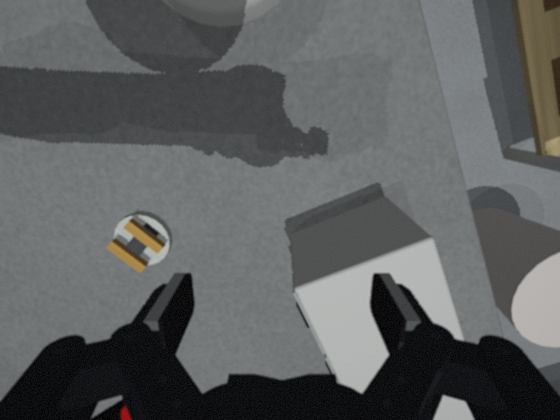

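Scene and side views show the good watches: blue at (142,227) scene and (317,365) side, green at (285,201)/(219,215), red at (256,230)/(285,234) and white at (228,261)/(347,250). The rejects with yellow tape are green at (229,200)/(229,272) and blue at (204,227)/(294,288). The tray is at (380,235)/(262,138). Next I turn these into positions.

```bash
cat > h.py <<'E'
import numpy as np, cv2
from scipy.spatial.transform import Rotation as Rot
from station import arm, snapshot, camera_info
def cam(name,pose=None):
    c=camera_info(name); K=np.array([[c['fx'],0,c['cx']],[0,c['fy'],c['cy']],[0,0,1]]); d=np.array(c['dist_coeffs'])
    if name=='wrist':
        p,q=pose; T=np.eye(4);T[:3,:3]=Rot.from_quat(q).as_matrix();T[:3,3]=p
        M=np.linalg.inv(T@np.array(c['T_tool_cam'])); return K,d,M[:3,:3],M[:3,3]
    return K,d,np.array(c['R']),np.array(c['t'])
def unproj(C,uv,z):
    K,d,R,t=C
    n=cv2.undistortPoints(np.array(uv,float).reshape(-1,1,2),K,d).reshape(-1,2)
    r=np.c_[n,np.ones(len(n))]@R; o=-R.T@t
    return (o+r*((np.atleast_1d(z)-o[2])/r[:,2])[:,None])[:,:2]
def proj(C,X):
    K,d,R,t=C
    return cv2.projectPoints(np.array(X,float).reshape(-1,1,3),cv2.Rodrigues(R)[0],t,K,d)[0].reshape(-1,2)
def down(yaw): # tool x down; tool y (jaw) along world angle yaw
    x=np.array([0,0,-1.]);y=np.array([np.cos(yaw),np.sin(yaw),0]);z=np.cross(x,y)
    return Rot.from_matrix(np.c_[x,y,z]).as_quat()
def wshot(name):
    pose=(np.array(arm.read_tool_pos()),np.array(arm.read_eef_rot()))
    im=snapshot('wrist'); cv2.imwrite(f'pics/{name}.png',im); np.savez(f'pics/{name}.npz',p=pose[0],q=pose[1]); return im,pose
E
python3 - <<'E'
from h import *
n=['wb','wg','wr','ww','rg','rb','loupe','pot','pb','pr','pw','pg']
z=[.013]*6+[.02,.02]+[.005]*4
sc=[(142,227),(285,201),(256,230),(228,261),(229,200),(204,227),(286,257),(174,200),(355,227.5),(391,222),(369,250),(407,244)]
sd=[(317,365),(219,215),(285,234),(347,250),(229,272),(294,288),(326,200),(246,343),(253,156),(238,130),(288,146),(270,122)]
a=unproj(cam('scene'),sc,z);b=unproj(cam('side'),sd,z)
for i in range(12):print(n[i],a[i].round(4),b[i].round(4), np.hypot(*a[i]).round(3))
q=arm.read_eef_rot();print(Rot.from_quat(q).as_matrix().round(2))
for y in np.arange(-180,180,30):
    print(y,[ (lambda j:None if j is None else np.round(j,2))(arm.ik(p,down(np.radians(y)))) for p in([.6,-.12,.3],[.6,.16,.3])])
E
```

```text
wb [ 0.5661 -0.3655] [ 0.5555 -0.3699] 0.674
wg [ 0.4612 -0.0279] [ 0.4523 -0.0306] 0.462
wr [ 0.575  -0.0982] [ 0.5654 -0.1008] 0.583
ww [ 0.6766 -0.1546] [ 0.6674 -0.1593] 0.694
rg [ 0.4579 -0.1701] [ 0.4508 -0.1684] 0.488
rb [ 0.565  -0.2198] [ 0.5539 -0.2227] 0.606
loupe [ 0.6712 -0.0319] [ 0.6617 -0.0357] 0.672
pot [ 0.4683 -0.3074] [ 0.4553 -0.3154] 0.56
pb [0.5554 0.1363] [0.5482 0.1362] 0.572
pr [0.5343 0.2282] [0.5309 0.2314] 0.581
pw [0.6334 0.155 ] [0.6299 0.1556] 0.652
pg [0.6136 0.2468] [0.6083 0.2478] 0.661
[[-0.    0.4   0.92]
 [-0.    0.92 -0.4 ]
 [-1.   -0.   -0.  ]]
-180 [array([-0.42,  0.8 ,  1.13,  1.57, -0.75,  1.27, -2.31]), array([-0.02,  0.61, -0.48,  1.51,  0.3 ,  1.1 ,  2.58])]
-150 [array([-0.42,  0.8 ,  1.13,  1.57, -0.75,  1.27, -1.78]), array([-0.87,  0.81,  1.13,  1.54, -0.76,  1.28, -2.25])]
-120 [array([-0.42,  0.8 ,  1.13,  1.57, -0.75,  1.27, -1.26]), array([-0.87,  0.81,  1.13,  1.54, -0.76,  1.28, -1.72])]
-90 [array([-0.27,  0.66,  0.77,  1.56, -0.49,  1.12, -0.96]), array([-0.69,  0.66,  0.71,  1.53, -0.46,  1.12, -1.46])]
-60 [array([-0.22,  0.
[... 240 characters left out ...]
59,  0.44,  1.56, -0.28,  1.06,  0.41]), array([-0.5 ,  0.59,  0.34,  1.53, -0.21,  1.06, -0.11])]
30 [array([-0.04,  0.58,  0.34,  1.55, -0.21,  1.05,  0.88]), array([-0.42,  0.58,  0.22,  1.52, -0.13,  1.05,  0.35])]
60 [array([ 0.01,  0.57,  0.25,  1.55, -0.15,  1.04,  1.35]), array([-0.35,  0.57,  0.09,  1.52, -0.06,  1.05,  0.8 ])]
90 [array([ 0.07,  0.56,  0.15,  1.55, -0.09,  1.04,  1.82]), array([-0.27,  0.57, -0.04,  1.52,  0.02,  1.05,  1.25])]
120 [array([ 0.15,  0.56,  0.02,  1.55, -0.01,  1.04,  2.27]), array([-0.18,  0.58, -0.2 ,  1.52,  0.12,  1.06,  1.69])]
150 [array([ 0.26,  0.56, -0.16,  1.54,  0.1 ,  1.04,  2.69]), array([-0.1 ,  0.59, -0.34,  1.51,  0.21,  1.07,  2.14])]
```

Run:
```python
from h import *
arm.movep([.53,.19,.22],down(np.pi/2)); wshot('tray')
arm.movep([.50,-.19,.25],down(np.pi/2)); wshot('cl')
print(arm.read_time(),arm.read_joint_positions(),arm.read_tool_pos())
```

```text
3.475 [ 0.38208801  0.50126359 -0.09410767  1.82497802  0.06015662  0.81813257
  1.83272208] [ 0.50078555 -0.18792802  0.24992265]
```

View pics/tray.png

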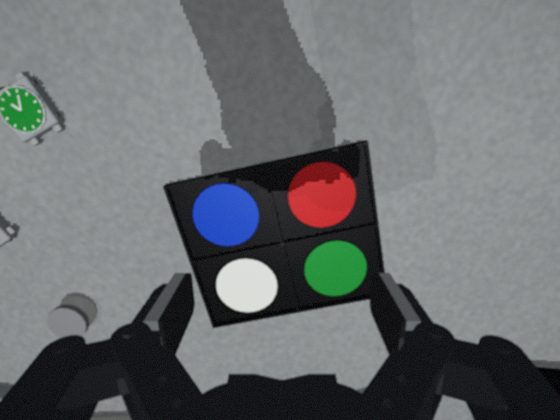

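View pics/cl.png

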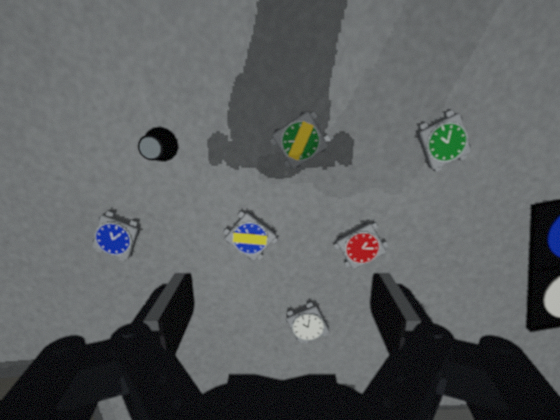

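The tray view shows the blue pad at (226,214), red at (322,194), white at (247,285) and green at (335,267). The cluster view shows blue at (113,238), green at (447,142), red at (363,248) and white at (308,326), all untaped. The taped ones are at (301,140) and (250,239). I'll segment these and project them to metric positions.

```bash
cat >> h.py <<'E'
def mask(im,c):
    h=cv2.cvtColor(im,cv2.COLOR_BGR2HSV);H,S,V=h[...,0],h[...,1],h[...,2]
    m={'blue':(abs(H.astype(int)-118)<16)&(S>130)&(V>70),'green':(abs(H.astype(int)-62)<18)&(S>100)&(V>50),
       'red':((H<10)|(H>170))&(S>130)&(V>70),'white':(S<40)&(V>185)}[c].astype(np.uint8)
    return m
def discs(im,C,c,z,minA=150):
    "outline of each blob on plane z: centre x,y and the two diameters"
    out=[]
    m=cv2.morphologyEx(mask(im,c),cv2.MORPH_CLOSE,np.ones((5,5),np.uint8))
    for k in cv2.findContours(m,cv2.RETR_EXTERNAL,cv2.CHAIN_APPROX_NONE)[0]:
        if cv2.contourArea(k)<minA: continue
        P=unproj(C,k.reshape(-1,2),z)
        e=cv2.fitEllipse((cv2.convexHull(P.astype(np.float32)*1000)))
        u=proj(C,[[e[0][0]/1000,e[0][1]/1000,z]])[0]
        out.append((np.array(e[0])/1000,np.round(e[1],1),u.round(1)))
    return out
def ld(name):
    d=np.load(f'pics/{name}.npz'); im=cv2.imread(f'pics/{name}.png'); return im,cam('wrist',(d['p'],d['q']))
E
python3 - <<'E'
from h import *
for nm,z in(('tray',.005),('cl',.0125)):
    im,C=ld(nm)
    for c in('blue','green','red','white'):
        for o in discs(im,C,c,z): print(nm,c,o[0].round(4),o[1],o[2])
im,C=ld('cl')
t=[cv2.resize(im[v-35:v+35,u-35:u+35],(350,350),interpolation=cv2.INTER_CUBIC) for u,v in((113,238),(447,142),(363,248),(308,326))]
cv2.imwrite('pics/crops.png',cv2.resize(np.vstack([np.hstack(t[:2]),np.hstack(t[2:])]),(600,600)))
E
```

```text
tray blue [0.5477 0.1384] [66.  66.2] [225.6 215.6]
tray green [0.6061 0.2486] [66.2 66.4] [335.  268.7]
tray green [ 0.4502 -0.0339] [35.  35.5] [ 20.6 109.5]
tray red [0.5274 0.2312] [65.1 65.7] [321.6 195.8]
tray white [0.6267 0.156 ] [62.9 63.5] [246.4 285.8]
cl blue [ 0.5536 -0.3688] [33.5 34. ] [112.5 238.7]
cl blue [ 0.542  -0.2203] [11.3 29.6] [250. 229.]
cl blue [0.5504 0.1059] [11.8 68.8] [553.9 237.2]
cl green [ 0.4529 -0.1595] [12.8 29.9] [309.5 144.5]
cl green [ 0.4502 -0.0261] [33.6 34.3] [446.9 142. ]
cl green [ 0.4455 -0.1787] [11.7 29.6] [290.  136.7]
cl red [ 0.5635 -0.0988] [33.2 33.6] [361.9 247.6]
cl white [ 0.6682 -0.1547] [31.3 32.3] [307.8 326.7]
```

View pics/crops.png

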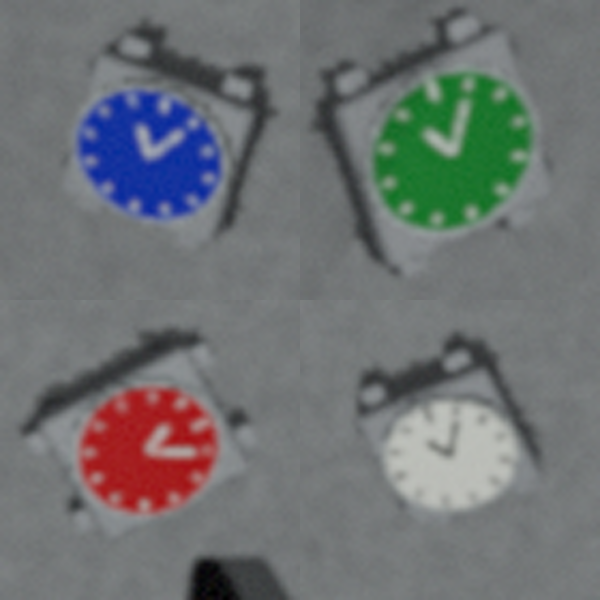

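Settled state matters here: green differs by 8 mm between the two views. I'll retake closer, centred shots after a pause, with the jaws already roughly aligned.

Run:
```python
from h import *
arm.move_gripper(0.6)
W={'white':((.668,-.155),115),'red':((.563,-.099),29),'green':((.450,-.030),115),'blue':((.554,-.369),72)}
for c in('blue','white','red','green'):
    (x,y),a=W[c]; a=np.radians(a); 
    z=np.array([-0.0,0])+[np.sin(a),-np.cos(a)]  # tool z horizontally
    p=np.array([x,y])-0.03*z
    if np.hypot(*p)<.43: p=np.array([x,y])
    try: arm.movep([*p,.16],down(a))
    except arm.MotionError as e: print(c,e); continue
    arm.pause(.4); im,pose=wshot('w_'+c); C=cam('wrist',pose)
    print(c,np.round(pose[0],4),p.round(4),np.round(arm.read_joint_positions(),2))
    for o in discs(im,C,c,.0125,800): print(o[0].round(4),o[1],o[2])
arm.movep([.54,.19,.24],down(np.radians(102.5)));arm.pause(.5);im,pose=wshot('tray2'); C=cam('wrist',pose)
for c in('blue','green','red','white'):
    for o in discs(im,C,c,.005,800): print('pad',c,o[0].round(4),o[1],o[2])
print(arm.read_time())
t=[cv2.resize(cv2.imread(f'pics/w_{c}.png'),(400,300)) for c in('blue','white','red','green')]
cv2.imwrite('pics/four.png',np.vstack([np.hstack(t[:2]),np.hstack(t[2:])]))
```

```text
blue [ 0.5258 -0.3591  0.1606] [ 0.5255 -0.3597] [ 0.56  0.75  0.    1.61 -0.    0.78  1.82]
[ 0.5536 -0.368 ] [34.2 34.2] [280.5 258.3]
white [ 0.6406 -0.1685  0.16  ] [ 0.6408 -0.1677] [ 0.32  0.79 -0.18  1.53  0.17  0.84  2.09]
[ 0.6679 -0.1546] [35.3 35.5] [281.3 259.5]
red [ 0.5485 -0.073   0.1599] [ 0.5485 -0.0728] [-0.05  0.66  0.23  1.86 -0.23  0.64  0.82]
[ 0.5631 -0.0996] [34.1 34.5] [281.4 260.9]
green [ 0.4501 -0.03    0.1599] [ 0.45 -0.03] [ 0.14  0.55 -0.17  2.13  0.2   0.48  1.82]
[ 0.4505 -0.0266] [34.1 34.3] [283.8 225.2]
pad blue [0.5478 0.1384] [65.6 65.9] [229.3 189.1]
pad green [0.606  0.2484] [66.1 66.5] [319.7 260.2]
pad green [ 0.4498 -0.0326] [34.7 35.3] [53.4 41.3]
pad red [0.5274 0.2311] [65.3 65.6] [323.  189.2]
pad white [0.6265 0.1559] [63.  63.4] [233.4 260.2]
11.0417
```

View pics/four.png

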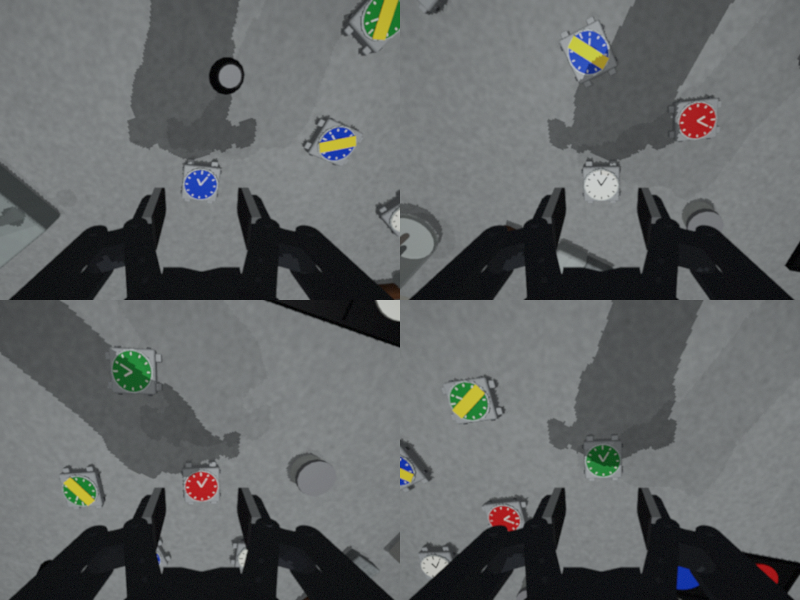

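View pics/w_blue.png

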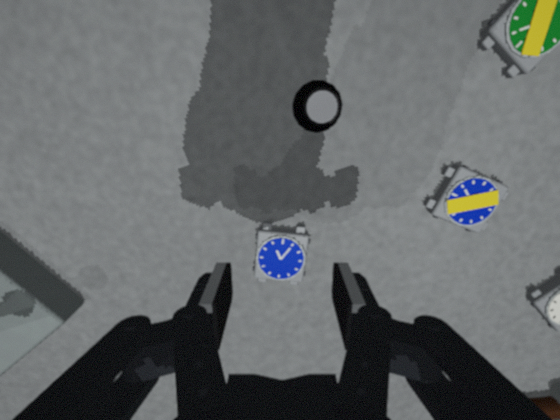

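The closeups show each good watch centred at about (281,259) and roughly square to the jaws, with centres agreeing to about 1 mm. I'll check the residual yaw on rectified crops.

Run:
```python
from h import *
W={'blue':((.5536,-.3680),72),'white':((.6679,-.1546),115),'red':((.5631,-.0996),29),'green':((.4505,-.0266),115)}
t=[]
for c,((x,y),a) in W.items():
    im,C=ld('w_'+c); a=np.radians(a); j=np.array([np.cos(a),np.sin(a)]); k=np.array([np.sin(a),-np.cos(a)])
    s=np.linspace(-.04,.04,300); U,V=np.meshgrid(s,s)
    P=np.array([x,y])+U[...,None]*j+V[...,None]*k
    uv=proj(C,np.c_[P.reshape(-1,2),np.full(90000,.012)]).astype(np.float32).reshape(300,300,2)
    o=cv2.remap(im,uv[...,0],uv[...,1],cv2.INTER_CUBIC); o=cv2.convertScaleAbs(o,alpha=1.5)
    o[:,75]=o[:,225]=(0,255,255); t.append(o)
cv2.imwrite('pics/rect.png',np.vstack([np.hstack(t[:2]),np.hstack(t[2:])]))
```

```text
(no output)
```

View pics/rect.png

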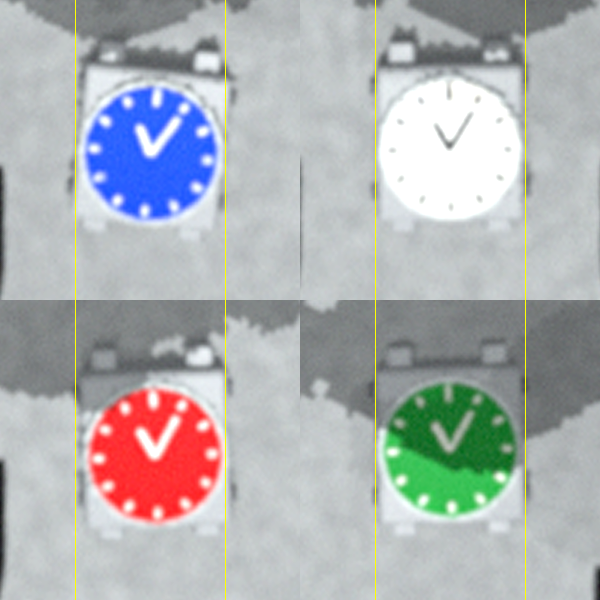

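```bash
python3 - <<'E'
s=open('h.py').read()
s=s.replace("        e=cv2.fitEllipse((cv2.convexHull(P.astype(np.float32)*1000)))\n","        Q=cv2.convexHull(P.astype(np.float32)*1000); M=cv2.moments(Q); e=((M['m10']/M['m00'],M['m01']/M['m00']),(2*np.sqrt(M['m00']/np.pi),))\n")
open('h.py','w').write(s)
E
python3 - <<'E'
from h import *
for c in('blue','white','red','green'):
    im,C=ld('w_'+c)
    for o in discs(im,C,c,.0125,800): print(c,o[0].round(4),o[1],o[2])
im,C=ld('tray2')
for c in('blue','green','red','white'):
    for o in discs(im,C,c,.005,800): print('pad',c,o[0].round(4),o[1],o[2])
E
```

```text
blue [ 0.5543 -0.3679] [34.1] [280.4 258.3]
white [ 0.6677 -0.1548] [35.4] [281.3 259.5]
red [ 0.5648 -0.0999] [34.2] [281.5 260.8]
green [ 0.4502 -0.0267] [34.1] [283.8 225.2]
pad blue [0.5478 0.1383] [65.7] [229.2 189. ]
pad green [0.6058 0.2477] [65.1] [319.1 259.9]
pad green [ 0.4498 -0.0326] [34.9] [53.3 41.3]
pad red [0.5274 0.2312] [65.4] [323.  189.2]
pad white [0.6257 0.1562] [62.1] [233.8 259.6]
```

Run:
```python
from h import *
print(camera_info('wrist'))
print(camera_info('wrist')['T_tool_cam'][:3,3])
d=np.load('pics/w_red.npz');print(d['p'],Rot.from_quat(d['q']).as_matrix().round(4))
im,C=ld('w_red')
print(unproj(C,[281.4,260.9],.0125),unproj(C,[281.5,260.8],.0125), proj(C,[[.5631,-.0996,.0125],[.5648,-.0999,.0125]]))
```

```text
{'fx': 310.2273264589778, 'fy': 310.2273264589778, 'cx': 281.71649560894286, 'cy': 211.52538250805404, 'dist_coeffs': array([0.00663602, 0.        , 0.        , 0.        , 0.        ]), 'T_tool_cam': array([[ 5.11752969e-04, -3.24406978e-01,  9.45917465e-01,
        -7.00419748e-02],
       [ 9.99999862e-01,  2.75273220e-04, -4.46605926e-04,
         1.50045127e-03],
       [-1.15503668e-04,  9.45917564e-01,  3.24407074e-01,
        -8.39554850e-02],
       [ 0.00000000e+00,  0.00000000e+00,  0.00000000e+00,
         1.00000000e+00]])}
[-0.07004197  0.00150045 -0.08395549]
[ 0.54850964 -0.07297682  0.15991613] [[-0.000e+00  8.747e-01  4.846e-01]
 [ 0.000e+00  4.846e-01 -8.747e-01]
 [-1.000e+00 -0.000e+00 -1.000e-04]]
[[ 0.56479086 -0.09999012]] [[ 0.56481697 -0.0998755 ]] [[279.75103143 259.5724622 ]
 [281.46591141 260.81507213]]
```

Run:
```python
from h import *
print(arm.read_time())
for i in range(4):
    print(np.round(arm.read_tool_pos(),5),np.round(arm.read_joint_positions()[:3],5),camera_info('wrist')['T_tool_cam'][:3,3].round(5))
arm.pause(.1)
for i in range(3):
    print(np.round(arm.read_tool_pos(),5),camera_info('wrist')['T_tool_cam'][:3,3].round(5))
print(arm.read_time())
```

```text
11.0417
[0.53999 0.18986 0.23999] [-0.32372  0.5648  -0.08189] [-0.07004  0.0015  -0.08396]
[0.53999 0.18986 0.23999] [-0.32372  0.5648  -0.08189] [-0.07004  0.0015  -0.08396]
[0.53999 0.18986 0.23999] [-0.32372  0.5648  -0.08189] [-0.07004  0.0015  -0.08396]
[0.53999 0.18986 0.23999] [-0.32372  0.5648  -0.08189] [-0.07004  0.0015  -0.08396]
[0.53999 0.19003 0.24   ] [-0.07004  0.0015  -0.08396]
[0.53999 0.19003 0.24   ] [-0.07004  0.0015  -0.08396]
[0.53999 0.19003 0.24   ] [-0.07004  0.0015  -0.08396]
11.1417
```

`T_tool_cam` varies slightly with pose, so the values computed at the moment of each shot are the right ones, and I'll use those. I grasp blue first, feeling for the table to calibrate fingertip height.

```bash
sed -i "s/np.savez(f'pics\/{name}.npz',p=pose\[0\],q=pose\[1\])/np.savez(f'pics\/{name}.npz',p=pose[0],q=pose[1],T=camera_info('wrist')['T_tool_cam'])/" h.py
python3 - <<'E'
from h import *
q=down(np.radians(67.5)); p=[.5536,-.3681]
arm.movep([*p,.14],q); arm.line_to([*p,.088],.12); arm.pause(.2)
f0=np.array(arm.read_ft_force()); print('f0',f0.round(2))
z=.088
while z>.066:
    z-=.002; arm.line_to([*p,z],.04); arm.pause(.1); f=np.array(arm.read_ft_force())-f0
    print(round(z,4),f.round(2),np.round(arm.read_tool_pos(),4))
    if abs(f[2])>2: break
wshot('probe'); print(arm.read_time())
E
```

```text
f0 [-0.08  1.07  1.2 ]
0.086 [-0.35 -2.13 -1.03] [ 0.5536 -0.3681  0.0861]
0.084 [ 0.24 -0.85 -0.85] [ 0.5536 -0.3681  0.0839]
0.082 [-0.5   0.09 -0.88] [ 0.5536 -0.3681  0.0819]
0.08 [ 0.72 -0.72 -1.86] [ 0.5536 -0.3681  0.08  ]
0.078 [ 0.28 -1.07 -1.58] [ 0.5536 -0.3681  0.078 ]
0.076 [ 0.06 -0.73 -1.35] [ 0.5536 -0.3681  0.076 ]
0.074 [ 0.42 -1.46 -1.64] [ 0.5536 -0.3681  0.074 ]
0.072 [ 0.53 -0.92 -1.49] [ 0.5536 -0.3681  0.072 ]
0.07 [ 0.95 -1.08 -1.38] [ 0.5536 -0.3681  0.07  ]
0.068 [-0.61 -0.71  4.98] [ 0.5538 -0.3682  0.0696]
17.5167
```

View pics/probe.png

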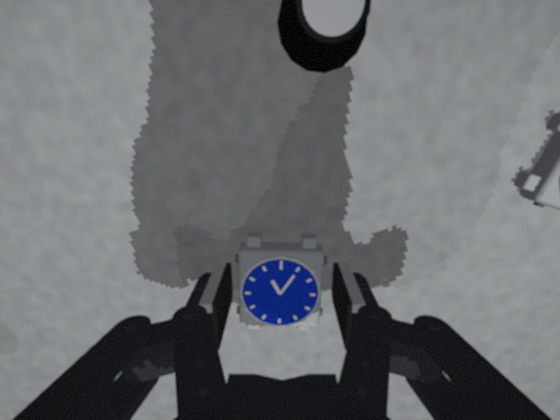

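The probe shows contact at TCP z = 0.0696, so the tips are 69.5 mm ahead at this opening. Blue sits between the pads at (281,290). Next I grasp and place it, feeling for touchdown.

```bash
cat >> h.py <<'E'
PAD={'blue':(.5478,.1384),'green':(.6060,.2482),'red':(.5274,.2311),'white':(.6265,.1560)}
PY=np.radians(102.4)
def grasp(p,yaw,zg=.074,hover=True):
    q=down(yaw)
    if hover: arm.movep([*p,.13],q)
    arm.line_to([*p,zg],.12); arm.pause(.1)
    arm.move_gripper(0.0,40); print('grip',round(arm.read_opening(),4),np.round(arm.read_tool_pos(),4))
    arm.line_to([*p,.13],.12); print('lift opening',round(arm.read_opening(),4))
def place(p,yaw=PY,zs=.082,zmin=.0775,open_=.6):
    q=down(yaw)
    arm.movep([*p,.13],q); arm.line_to([*p,.09],.12); arm.line_to([*p,zs],.05); arm.pause(.2)
    f0=np.mean([(arm.pause(.02),arm.read_ft_force())[1] for _ in range(5)],0); z=zs
    while z>zmin:
        z-=.0007; arm.line_to([*p,z],.02); arm.pause(.08)
        f=np.mean([(arm.pause(.01),arm.read_ft_force())[1] for _ in range(4)],0)-f0
        if f[2]>2.5: break
    print('touch z',round(z,4),f.round(2),np.round(arm.read_tool_pos(),4))
    arm.move_gripper(open_); arm.pause(.1); arm.line_to([*p,.15],.12)
E
python3 - <<'E'
from h import *
arm.line_to([.5536,-.3681,.074],.05)
grasp((.5536,-.3681),np.radians(67.5),hover=False)
place(PAD['blue']); 
t=np.array([np.sin(PY),-np.cos(PY)])
arm.movep([*(np.array(PAD['blue'])-.03*t),.16],down(PY)); arm.pause(.3)
im,pose=wshot('b1');C=cam('wrist',pose)
for o in discs(im,C,'blue',.018,600): print(o[0].round(4),o[1],o[2])
print(arm.read_time())
E
```

```text
grip 0.4536 [ 0.5537 -0.3682  0.0741]
lift opening 0.4554
touch z 0.0785 [-1.42 -0.19  6.11] [0.5479 0.1384 0.079 ]
[0.541  0.1371] [61.7] [280.  253.9]
25.475
```

View pics/b1.png

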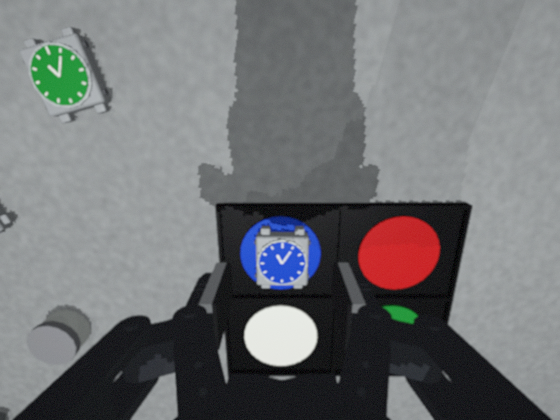

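```bash
cat >> h.py <<'E'
def check(c,name,T=None):
    d=np.load(f'pics/{name}.npz'); im=cv2.imread(f'pics/{name}.png'); C=cam('wrist',(d['p'],d['q']))
    if 'T' in d:
        M=np.eye(4);M[:3,:3]=Rot.from_quat(d['q']).as_matrix();M[:3,3]=d['p'];M=np.linalg.inv(M@d['T']);C=(C[0],C[1],M[:3,:3],M[:3,3])
    m=mask(im,c); m=cv2.morphologyEx(m,cv2.MORPH_CLOSE,np.ones((3,3),np.uint8))
    for k in cv2.findContours(m,cv2.RETR_LIST,cv2.CHAIN_APPROX_NONE)[0]:
        if cv2.contourArea(k)<900: continue
        r={}
        for z in(.005,.0175):
            P=unproj(C,k.reshape(-1,2),z).astype(np.float32)*1000; Q=cv2.convexHull(P);M=cv2.moments(Q)
            r[z]=(np.round([M['m10']/M['m00'],M['m01']/M['m00']],1),round(2*np.sqrt(M['m00']/np.pi),1))
        print(c,k.reshape(-1,2).mean(0).round(1),r)
    return im
E
python3 - <<'E'
from h import *
im=check('blue','b1')
cv2.imwrite('pics/b1c.png',cv2.resize(im[200:310,210:350],None,fx=5,fy=5,interpolation=cv2.INTER_CUBIC))
E
```

```text
blue [282.  261.2] {0.005: (array([554.9, 141.5]), np.float64(36.0)), 0.0175: (array([548.3, 140.1]), np.float64(34.0))}
blue [280.3 243.1] {0.005: (array([544.9, 137.6]), np.float64(62.5)), 0.0175: (array([538.9, 136.4]), np.float64(59.1))}
```

View pics/b1c.png

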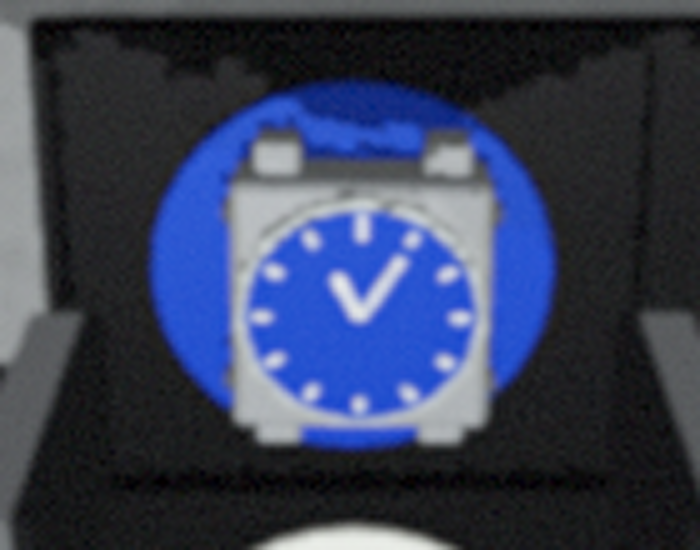

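Run:
```python
from h import *
d=np.load('pics/b1.npz');C=cam('wrist',(d['p'],d['q']))
f=lambda x,y:((x+.5)/5-.5+210,(y+.5)/5-.5+200)
# pad outline pts
ex=unproj(C,[f(150,263),f(556,263),f(353,80),f(353,452)],.005)*1000
dx=unproj(C,[f(246,312),f(478,312),f(362,208),f(361,415)],.0185)*1000
for P in(ex,dx): print(P.round(1),((P[0]+P[1])/2).round(1),((P[2]+P[3])/2).round(1),np.linalg.norm(P[0]-P[1]).round(1),np.linalg.norm(P[2]-P[3]).round(1))
j=np.array([np.cos(PY),np.sin(PY)]);k=np.array([np.sin(PY),-np.cos(PY)])
# along k from vertical pts, along j from horizontal pts
for P in (ex,dx): print('j',((P[0]+P[1])/2@j).round(2),'k',((P[2]+P[3])/2@k).round(2))
```

```text
[[552.8 106.4]
 [538.8 170. ]
 [515.4 131.6]
 [580.1 145.7]] [545.8 138.2] [547.8 138.6] 65.1 66.2
[[550.9 122.7]
 [543.3 157.2]
 [530.2 136.2]
 [564.7 143.7]] [547.1 139.9] [547.4 139.9] 35.3 35.3
j 17.77 k 564.74
j 19.21 k 564.7
```

Blue sits flat on its pad. Dial relative to pad is about +1.4 mm along the jaw axis and 0 across it. That matches a camera bias along the jaw axis, so I'm correcting the pad targets by that amount and doing the other three.

```bash
cat >> h.py <<'E'
J=np.array([np.cos(PY),np.sin(PY)]);KZ=np.array([np.sin(PY),-np.cos(PY)])
for c in PAD: PAD[c]=np.array(PAD[c])-.0014*J
E
python3 - <<'E'
from h import *
for c,p,a in(('green',(.4504,-.0267),116),('red',(.5631,-.0996),31),('white',(.6679,-.1546),115)):
    grasp(p,np.radians(a)); place(PAD[c])
    arm.movep([*(PAD[c]-.03*KZ),.16],down(PY)); arm.pause(.3); wshot('p_'+c)
    im=cv2.imread(f'pics/p_{c}.png'); cv2.imwrite(f'pics/p_{c}c.png',cv2.resize(im[200:310,210:350],None,fx=5,fy=5,interpolation=cv2.INTER_CUBIC))
    print(c,arm.read_time())
    if arm.read_time()>70: break
E
```

```text
grip 0.4534 [ 0.451  -0.0266  0.075 ]
lift opening 0.4547
touch z 0.0792 [-1.51 -0.82  5.59] [0.6064 0.2469 0.0801]
green 33.275
grip 0.4552 [ 0.5639 -0.0997  0.0752]
lift opening 0.4545
touch z 0.0799 [-0.31 -0.46  2.77] [0.5278 0.2298 0.0802]
red 41.3083
grip 0.4511 [ 0.6688 -0.1548  0.0755]
lift opening 0.4519
touch z 0.0799 [-1.99  0.17  6.4 ] [0.6268 0.1546 0.0805]
white 49.5167
```

View pics/p_greenc.png

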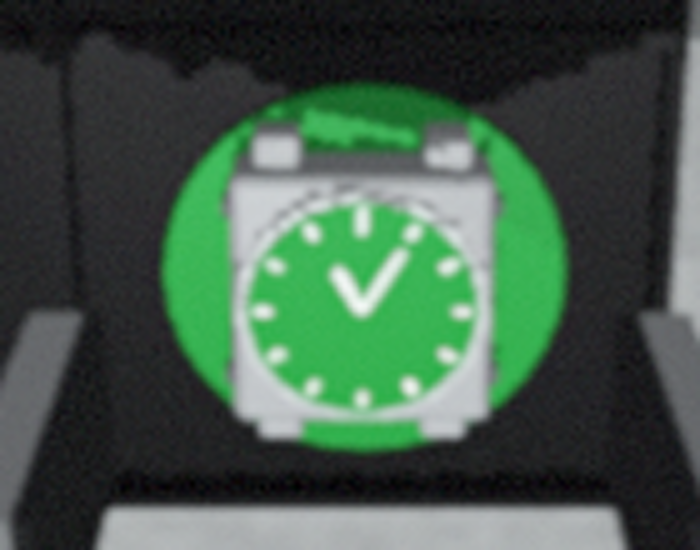

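View pics/p_redc.png

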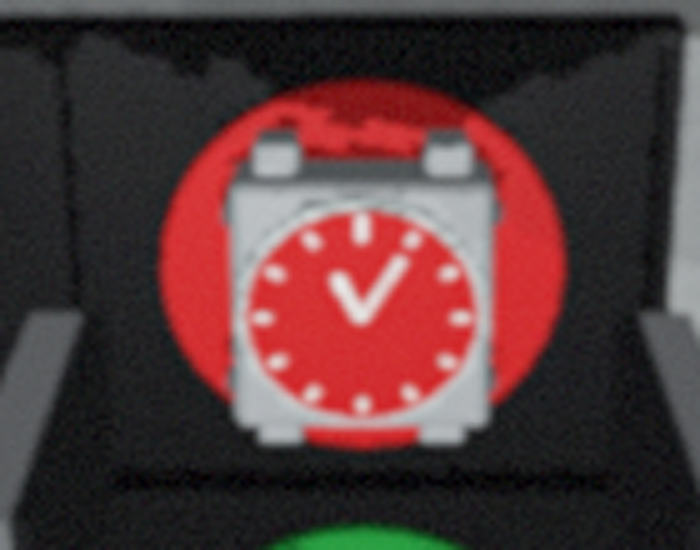

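View pics/p_whitec.png

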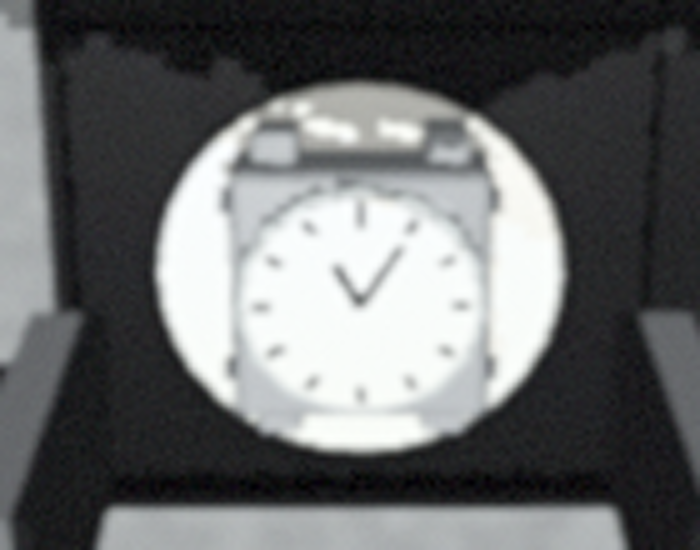

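View pics/p_white.png

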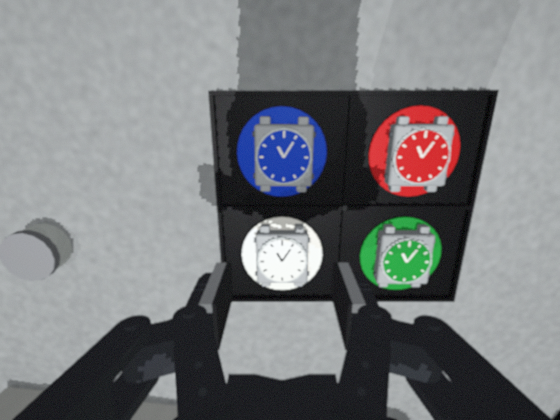

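Every watch is on its pad and flat. By eye, white's dial sits about 2 mm toward the base, so I'm computing all four offsets.

Run:
```python
from h import *
f=lambda x,y:((x+.5)/5-.5+210,(y+.5)/5-.5+200)
D={'b1':((150,556,80,452),(246,478,208,415)),'p_green':((162,568,83,452),(246,478,203,410)),'p_red':((160,567,80,452),(247,478,209,416)),'p_white':((155,567,80,453),(240,484,195,411))}
for n,(a,b) in D.items():
    d=np.load(f'pics/{n}.npz'); K,dd,_,_=cam('scene'); C=cam('wrist',(d['p'],d['q']))
    if 'T' in d:
        M=np.eye(4);M[:3,:3]=Rot.from_quat(d['q']).as_matrix();M[:3,3]=d['p'];M=np.linalg.inv(M@d['T']);C=(C[0],C[1],M[:3,:3],M[:3,3])
    r=[]
    for (l,rr,t,bo),z in((a,.005),(b,.018)):
        cx,cy=(l+rr)/2,(t+bo)/2
        P=unproj(C,[f(l,cy),f(rr,cy),f(cx,t),f(cx,bo)],z)*1000
        r.append([(P[0]+P[1])/2@J,(P[2]+P[3])/2@KZ])
    print(n,'dial-pad (j,k) mm',(np.array(r[1])-r[0]).round(2))
```

```text
b1 dial-pad (j,k) mm [1.44 0.22]
p_green dial-pad (j,k) mm [-0.48 -0.88]
p_red dial-pad (j,k) mm [-0.16  0.39]
p_white dial-pad (j,k) mm [ 0.16 -1.29]
```

Offsets are all under 2 mm: blue 1.5, green 1.0, red 0.4, white about 1.3 to 1.8. That's within measurement and calibration error, so I won't disturb them. Last, I raise the arm and check the whole scene.

Run:
```python
from h import *
arm.movep([.5,.0,.3],down(PY)); arm.pause(.3)
cv2.imwrite('pics/side_end.png',snapshot('side')); print(arm.read_time())
```

```text
50.7667
```

View pics/side_end.png

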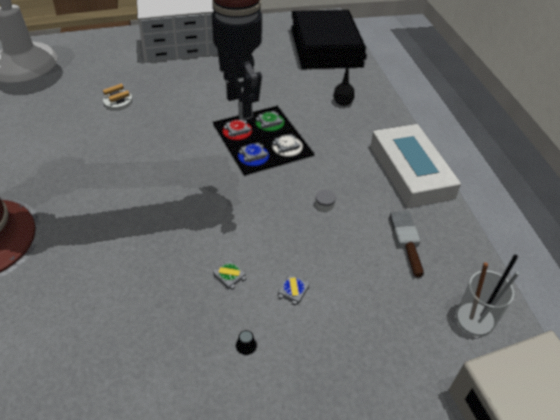

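The side view shows all four watches flat on their pads. The rejects are still at (229,272) and (294,288), the loupe and pot haven't moved, and the arm is up and clear.

Run:
```python
from station import ticket
print(ticket.finish_job())
```

```text
the job is handed in; nothing more can be done
None
```

All four good watches are in the tray, face up and flat on the pads matching their dials, and the job was handed in at about 51 s. I lowered each one until it touched the pad (3 to 6.5 N), then let go.

- **Centring:** I measured dial against pad in the wrist pictures. The offsets were about 1.5 mm for blue, 1.0 mm for green and 0.4 mm for red. White came out at 1.3 mm from the dial edges but nearer 1.8 mm from the hour marks. I left these alone because the camera calibration is only good to about 2 mm.
- **Rejects and bench:** The last side view shows both taped watches, the loupe and the pot at their starting pixel positions. The arm was clear of everything.
- **Disagreement:** My rough fixes from the scene camera differed from the side camera by up to 1 cm, and the early wrist views differed from each other by up to 8 mm. I used settled close-up wrist views instead, which matched each other to about 1 mm except for one 1.7 mm jump in red.

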